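Set the welding turntable's direction and start it

TASK

Start the welding turntable in the other direction from its control station: push the direction lever fully over to its other side, and only then press the round flat start button down gently with a fingertip, let it spring back up and draw your hand clear. Do not work the square jog button, the mushroom-headed stop button or the speed knob, and leave the turntable's workpiece and the parts lying around the station where they are.

Things in the scene. Friction and masses are not known exactly. Their poses are not given: they have to be found in the camera images.
- station: grey control station fixed flat on the bench: lid 106 mm (x) by 406 mm (y), top face 70 mm above the bench. Origin: centre of its underside; x away from the robot at yaw 0, z up. Five controls stand in a row along its y, 70 mm apart, centred on x = 0, each on an aluminium plate 64 by 58 mm, yawed like the station. Which control is in which place differs from start to start
- direction (a joint): direction lever, rad. 0: leaning 0.5 rad from upright to the station's -x (robot) side; 1.0: at its stop, leaning 0.5 rad to the +x (far) side. Starts between 0 and 0.15. Swings in the station's x-z plane about a pivot on the row's centre line, 12 mm above the top face; stays where it is left; 1 to 2 N at its ball moves it
- direction_tip (a point): centre of the black ball (19 mm across) at the top of the direction lever, 58 mm from the pivot, on a straight steel rod 8.4 mm thick; its round steel foot is 37 mm wide and 14 mm high
- start (a joint): travel of the start button, m: 0 up, 0.007 fully down. Springs back by itself; about 1.5 N to begin to move it, 5 N at full travel
- start_top (a point): centre of the top of the start button: a round, flat, black cap 34 mm across, standing 20 mm above the station's top face when up, in a round steel bezel 44 mm wide and 8 mm high. It moves straight down
- start_base: the start button as a whole (aluminium plate, bezel and the cap it carries). Origin: on the station's top face under the middle of the button; axes as the station's
- jog (a joint): travel of the jog button, m: 0 up, 0.007 down
- jog_top (a point): centre of the top of the square black jog button, 34 by 34 mm, its top 20 mm above the station's top face
- stop (a joint): travel of the stop button, m: 0 up, 0.007 down
- stop_top (a point): top of the black mushroom-headed stop button: a dome 54 mm across, its top 34 mm above the station's top face
- speed_mark (a point): white-marked end of the bar of the black speed knob: a round skirt 36 mm across with a bar 35 by 11 mm across it, top 31 mm above the station's top face; this point is 16.5 mm from the knob's axis and moves when the knob is turned
- bracket: loose steel L-shaped bracket, base plate 90 by 70 mm, upright plate 76 mm high with four level studs; lies on the blue turntable, whose steel disc (200 mm across) is 196 mm above the bench. Origin: centre of the base plate's underside
- stud_plate: loose steel plate 66 by 110 by 6 mm with four upright studs, 51 mm high overall, lying just in front (robot side) of the station. Origin: centre of the underside
- magnet: loose grey magnetic welding square, about 100 mm long and 16 mm thick, lying just in front (robot side) of the station. Origin: near its middle, underside
- bolt: loose M16 hexagon bolt standing on its head, 60 mm high, just behind (far side of) the station. Origin: centre of the underside
- tin: loose shallow dark tin, 60 mm across, 16 mm high, just behind (far side of) the station. Origin: centre of the underside
- spray_can: loose spray can, 56 mm across, 170 mm high, standing on the robot's left, between it and the turntable. Origin: centre of the underside

How it is judged:
By the outcome, as a careful person would: the job done as asked, in the order asked, and still so for the second after the job is handed in, with the robot touching nothing.
It also fails if it takes over 38 s, if anything falls off the work surface, if the arm or the gripper's body presses on something with over 40 N, if the wrist force passes 120 N, or if a joint passes its speed limit or range.

ROBOT

A 7-joint arm with a two-finger parallel gripper is mounted at the origin on the work surface. World frame = base frame: x ahead of the robot, y to its left, z up, the work surface at z = 0. Lengths are in m, angles in degrees, forces in N, time in s.
With the tool pointing down it reaches from about 0.4 to 0.75 m from the base axis. Payload 19.5 kg.
Tool frame: the origin (TCP) lies at the very end of the fingers, on their centre line; the grasp point (between the pads) lies 19 mm behind it; z points along the fingers, y is the line along which they close (so a half turn about z gives the same grasp; the last joint's range is limited). The gripper opens to 85 mm and grips with 20 to 120 N. Pads are 22 mm wide; open, the fingers measure 114 mm over their backs; the gripper's body (76 mm by 85 mm) begins 54 mm behind the grasp point. The pads swing forward as they close: fully open they stand 13 mm farther back than shut.
Start: joints at [-66.618, 40.479, -1.581, 85.061, 1.261, 54.483, -4.326], TCP at [0.25, 0.518, 0.231] pointing down, gripper open.
Joint ranges: [-155.06, 155.06], [-18.47, 123.98], [-90, 86.84], [0, 140.48], [-83.41, 263.41], [0, 116], [-161.91, 161.91]. Speed limits (degrees/s): [108.29, 108.29, 147.25, 147.25, 172.46, 172.46, 172.46].

INTERFACE

Orientations are given as [roll, pitch, yaw] about the fixed x, y, z axes, in that order (R = Rz(yaw) Ry(pitch) Rx(roll)).
In Python, from bench import get_obs, capture, camera_model, close_job gives the robot as it stands. The module is installed in compiled form; this text tells all that it offers.
- The arm moves only by the shell command python3 -m creep 'ROWS' [OPENING] [FORCE]. ROWS is JSON, one flat list of numbers, 6 for each row, row after row: the shift along the world's x, y, z in mm, then the turn, a rotation vector about the world's x, y, z in rad. In form: [dx, dy, dz, wx, wy, wz, dx, dy, dz, wx, wy, wz, ...]. A call has 1 to 8 rows; each row is the pose to reach, as a shift and turn from the pose commanded when the call began; what a row does not reach only later rows make up. A row lasts 1/8 s, in which the tool goes at most 62.5 mm and 10.7 degrees, less where a joint would pass 70% of its speed; a pose out of reach is approached as far as the arm can. A call with a gripper value outside its range is refused whole. OPENING is the gripper's target within -1 to 1 (shut at 1, half-way at 0, fully open at -1), set as the call begins (- or left out, the last holds). The fingers move at their own pace and stop on an object; FORCE is the grip in N (left out, the last holds). Time passes only in rows, so rows that repeat a pose let the fingers close. It gives the time, the measured TCP pose, the force, the opening and the grip force at its end, in the units of the state.
- get_obs(): the state, without advancing time (a new reading comes with each control period).
- capture(name): name is "scene" or "top" or "wrist"; returns the picture (400x640x3 uint8, blue, green, red); there is no depth.
- camera_model(name): a dict with "fx", "fy", "cx", "cy" (pixels), "eye" and "orientation" of the camera in the world. Camera axes: x right, y down, z forward; pixel columns grow to the right and rows downward; lengths in m; the calibration is good to about 2 mm. A picture is of the moment at which its call begins: read the wrist's pose just before it. camera_model takes no time and is no camera call; for the wrist camera it gives the pose at the moment of the call.
- close_job(): hands the job in; it is judged then, once.
The state is a dict: "clock": time; "q": joint angles; "joint_velocities": joint speeds; "joint_torque": joint torques, N m; "tcp_pos": TCP position; "orientation": TCP orientation; "force": force on the tool from outside, world axes, zero at the start; "torque": the same for the moment, N m; "finger_gap": finger opening in m; "finger_force": force on a finger pad.
Only numpy, scipy, OpenCV 4.12 (cv2) and the standard library are available. Lean on these libraries where they do the work, as an engineer would, in place of code of your own. Each camera call takes 0.05 s, during which the arm holds its last target. There are 200 camera calls.

## Working session

There is one attempt and no reset: what is moved stays moved. The work goes in short steps, Python scripts to look and compute and a shell command to move; the robot and the scene stay as the last step left them, time stands still between calls to the robot, and variables do not carry over. Pictures are saved under pics/ and viewed, at most 10 in all, crops included, and the job is handed in when it is done.

```bash
mkdir -p pics; python3 - <<'E'
from bench import *
import cv2
o=get_obs();print({k:o[k] for k in('clock','tcp_pos','orientation','force','finger_gap')})
for n in('scene','top'):
    cv2.imwrite(f'pics/{n}0.png',capture(n)); print(n,camera_model(n))
E
```

```text
{'clock': 0.0, 'tcp_pos': array([0.24984643, 0.5175808 , 0.2308452 ]), 'orientation': array([-1.79937836e+02, -1.87360834e-03,  1.54229414e+02]), 'force': array([-0.09904457, -0.45174013, -0.54083572]), 'finger_gap': 0.08520723685670809}
scene {'fx': 440.20946980568493, 'fy': 440.20946980568493, 'cx': 318.6376027132645, 'cy': 195.9200939600609, 'eye': array([ 0.99838388, -0.44015809,  0.72944659]), 'orientation': array([-128.39242562,   -0.51747234,   37.35512134])}
top {'fx': 391.6007282840888, 'fy': 391.6007282840888, 'cx': 317.9233945240154, 'cy': 198.17453428676936, 'eye': array([0.41327282, 0.15847285, 1.2368389 ]), 'orientation': array([-173.28091804,    0.22013748,  -88.86920761])}
```

View pics/scene0.png

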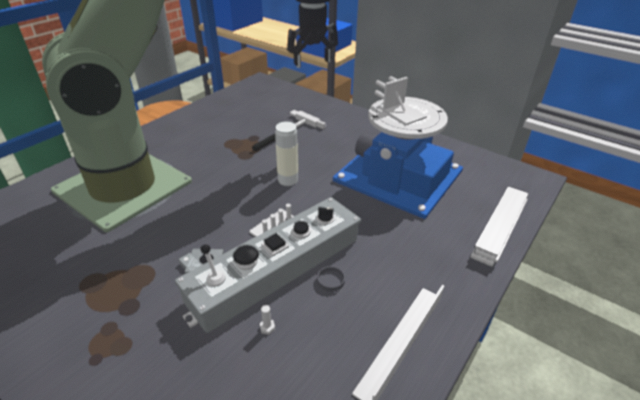

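View pics/top0.png

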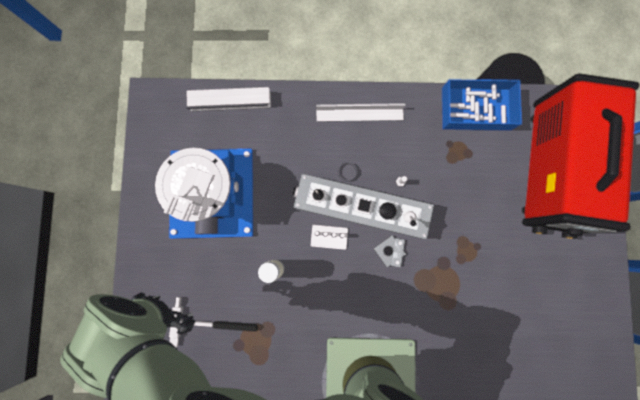

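The row, seen from above, runs from the lever at right (411,217) to the mushroom stop (388,211), the square jog (364,206), and two more at (341,200) and (318,194). I need a zoom to tell start from knob.

```bash
python3 - <<'E'
import cv2,numpy as np
a=cv2.imread('pics/scene0.png')[190:340,160:370];b=cv2.imread('pics/top0.png')[160:260,285:445]
a=cv2.resize(a,(420*800//420,571*1),interpolation=3)[:, :]
cv2.imwrite('pics/za.png',a);cv2.imwrite('pics/zb.png',cv2.resize(b,(800,500),interpolation=3))
E
```

```text
(no output)
```

View pics/za.png

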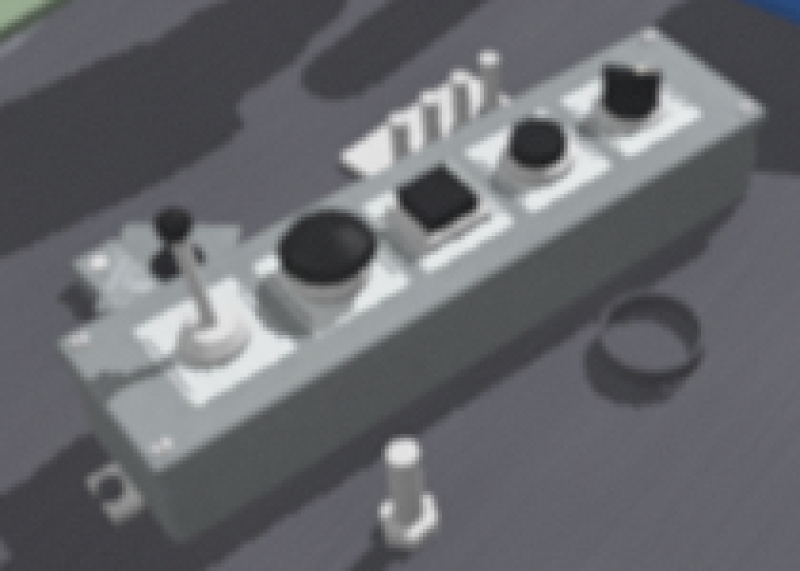

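View pics/zb.png

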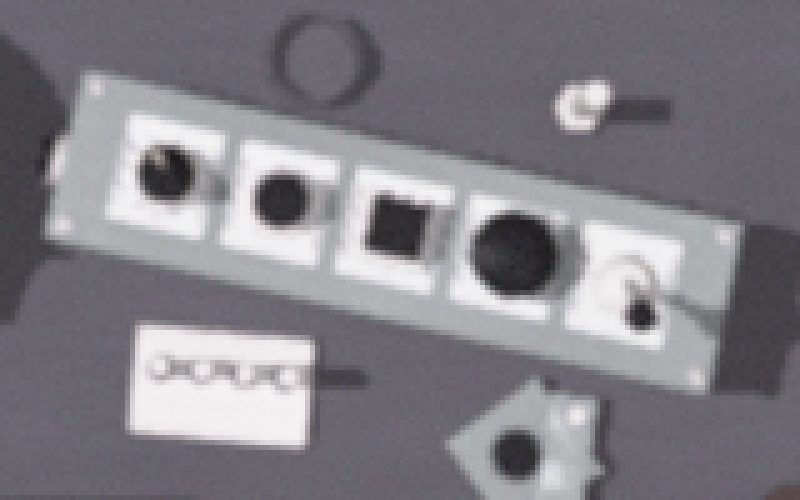

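Viewed: start is the round flat cap second from left, top crop (283,200) and scene crop (539,142). The knob is leftmost, and the lever ball is at top crop (641,315) and scene crop (174,224). The bolt stands behind the lever and stop, and the magnet lies in front.

```bash
cat > h.py <<'E'
import numpy as np
from scipy.spatial.transform import Rotation as R
from scipy.optimize import least_squares
from bench import *
def proj(cm,P):
    p=(np.atleast_2d(P)-cm['eye'])@R.from_euler('xyz',cm['orientation'],degrees=True).as_matrix()
    return np.c_[cm['fx']*p[:,0]/p[:,2]+cm['cx'],cm['fy']*p[:,1]/p[:,2]+cm['cy']]
def model(x,y,yaw,d):  # d: lever joint
    a=-.5+d
    L=np.array([[.053,.203,.07],[.053,-.203,.07],[-.053,-.203,.07],[-.053,.203,.07],
      [0,.07,.09],[0,0,.09],[.058*np.sin(a),-.14,.082+.058*np.cos(a)]])
    c,s=np.cos(yaw),np.sin(yaw)
    return L@np.array([[c,-s,0],[s,c,0],[0,0,1]]).T+[x,y,0]
E
python3 - <<'E'
from h import *
T=np.array([[82,70],[745,222],[708,394],[45,240],[283,200],[398,226],[641,315]])/5+[285,160]-.4
S=np.array([[765,108],[155,465],[62,345],[655,30],[539,142],[437,198],[174,224]])/3.808+[160,190]-.37
ct,cs=camera_model('top'),camera_model('scene')
f=lambda p:np.r_[proj(ct,model(*p))-T,proj(cs,model(*p))-S].ravel()
r=least_squares(f,[.55,.1,0,.1],loss='soft_l1');print(r.x,np.degrees(r.x[2]));print(f(r.x).reshape(-1,2).round(1))
print(model(*r.x).round(4))
E
```

```text
[ 0.53111609  0.03045506 -0.21348332  0.08766874] -12.231693227515938
[[ 0.2 -0.5]
 [-0.5 -0.1]
 [-0.2  0.2]
 [-0.7 -0.5]
 [-0.7 -0.2]
 [-0.5  0. ]
 [-0.4  0.1]
 [ 1.   1.1]
 [ 0.   3.4]
 [-2.3  0. ]
 [-1.2 -0.8]
 [-0.3 -1.1]
 [ 0.  -1.2]
 [-0.1  1.4]]
[[ 0.6259  0.2176  0.07  ]
 [ 0.5399 -0.1792  0.07  ]
 [ 0.4363 -0.1567  0.07  ]
 [ 0.5223  0.2401  0.07  ]
 [ 0.5459  0.0989  0.09  ]
 [ 0.5311  0.0305  0.09  ]
 [ 0.4787 -0.1014  0.1351]]
```

```bash
python3 -m creep '[35,-50,20,0,0,0.05, 70,-100,30,0,0,0.1, 105,-155,30,0,0,0.15, 135,-210,30,0,0,0.2, 160,-265,30,0,0,0.237, 175,-320,30,0,0,0.237, 183,-380,30,0,0,0.237, 183,-440,30,0,0,0.237]' 1 20; python3 -m creep '[0,-60,0,0,0,0, 0,-120,0,0,0,0, 0,-169,0,0,0,0, 0,-169,0,0,0,0,0,-169,0,0,0,0]'
```

```text
clock: 1.1
tcp_pos: [0.433, 0.0757, 0.2611]
orientation: [-180.0, -0.0, 167.8]
force: [0.9, -0.5, 0.6]
finger_gap: -0.0002
finger_force: 0.0
clock: 1.72
tcp_pos: [0.4329, -0.0908, 0.2612]
orientation: [180.0, -0.0, 167.8]
force: [-1.2, 0.0, -0.2]
finger_gap: 0.0
finger_force: 0.0
```

```bash
python3 - <<'E'
from h import *
import cv2
cm=camera_model('wrist');im=capture('wrist')
p=proj(cm,model(.53111609,.03045506,-.21348332,.08766874));print(p.round(1))
for q in p: cv2.circle(im,tuple(int(v) for v in q.round()),2,(0,0,255),-1)
cv2.imwrite('pics/w1.png',im)
E
```

```text
[[618.5 287.2]
 [266.2 287.5]
 [261.5 198.3]
 [643.3 198.1]
 [521.3 251.9]
 [454.5 251.9]
 [320.9 248.8]]
```

View pics/w1.png

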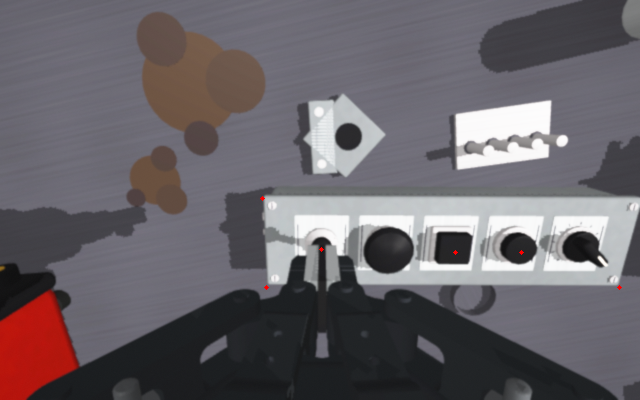

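The overlay lands within about 3 px of the image. The jog is seen at (453,248), the start at (518,247), and the lever ball at about (321,243), in line with the fingers. I'll descend, then push along the station's +x.

```bash
python3 -m creep '[0,0,-50,0,0,0, 0,0,-100,0,0,0, 0,0,-140,0,0,0, 0,0,-140,0,0,0, 0,0,-140,0,0,0]'; python3 -m creep '[9.8,-2.1,0,0,0,0, 19.5,-4.2,0,0,0,0, 24.4,-5.3,0,0,0,0, 29.3,-6.4,0,0,0,0, 34.2,-7.4,0,0,0,0, 39.1,-8.5,0,0,0,0]';python3 -m creep '[4.9,-1.1,0,0,0,0, 9.8,-2.1,0,0,0,0, 14.7,-3.2,0,0,0,0, 19.5,-4.2,0,0,0,0, 22.5,-4.9,0,0,0,0, 24.4,-5.3,0,0,0,0]'
```

```text
clock: 2.4
tcp_pos: [0.4335, -0.0908, 0.1226]
orientation: [-180.0, 0.1, 167.9]
force: [0.1, 0.0, -0.2]
finger_gap: 0.0002
finger_force: 0.0
clock: 3.15
tcp_pos: [0.4724, -0.0998, 0.1213]
orientation: [-180.0, -0.0, 167.8]
force: [-1.0, -0.0, 1.4]
finger_gap: -0.0001
finger_force: 0.8
clock: 3.9
tcp_pos: [0.4965, -0.105, 0.1212]
orientation: [-180.0, -0.0, 167.8]
force: [-1.4, 0.0, -0.9]
finger_gap: 0.0001
finger_force: 0.6
```

```bash
for i in 1 2; do python3 -m creep '[2,-0.4,0,0,0,0, 3.9,-0.8,0,0,0,0, 3.9,-0.8,0,0,0,0]' | grep -E 'tcp|^force'; done; for i in 1 2 3; do  python3 -m creep '[1,-0.2,0,0,0,0, 2,-0.4,0,0,0,0, 2,-0.4,0,0,0,0]' | grep -E 'tcp|^force';done
```

```text
tcp_pos: [0.5006, -0.1058, 0.1213]
force: [-0.7, -0.8, -0.7]
tcp_pos: [0.5045, -0.1066, 0.1213]
force: [0.0, 0.3, -0.1]
tcp_pos: [0.5064, -0.107, 0.1213]
force: [-0.5, 0.2, -0.5]
tcp_pos: [0.507, -0.1072, 0.1211]
force: [-9.3, 1.3, 3.1]
tcp_pos: [0.5074, -0.1073, 0.1209]
force: [-20.7, 5.3, 9.4]
```

The force step at TCP x 0.507 shows the lever is on its stop. I'll back off, rise and move toward the start button.

```bash
python3 -m creep '[-10,2.1,0,0,0,0, -30,6.4,0,0,0,0, -40,8,40,0,0,0, -40,8,85,0,0,0, -30,60,90,0,0,0, -20,115,90,0,0,0, -10,165,90,0,0,0, -10,204,90,0,0,0]'; python3 -m creep '[0,0,0,0,0,0, 0,0,0,0,0,0]' | grep -E 'clock|tcp|^force';python3 - <<'E'
from h import *
import cv2
cm=camera_model('wrist');im=capture('wrist')
p=proj(cm,model(.53111609,.03045506,-.21348332,1.0));print(p.round(1))
for q in p: cv2.circle(im,tuple(int(v) for v in q.round()),2,(0,0,255),-1)
s=capture('scene');cs=camera_model('scene');p=proj(cs,model(.53111609,.03045506,-.21348332,1.0))
for q in p: cv2.circle(s,tuple(int(v) for v in q.round()),1,(0,0,255),-1)
s=cv2.resize(s[200:340,170:370],(800,560),interpolation=3)
cv2.imwrite('pics/w2.png',im);cv2.imwrite('pics/s2.png',s)
E
```

```text
clock: 6.78
tcp_pos: [0.5007, 0.0984, 0.2113]
orientation: [180.0, 0.1, 167.9]
force: [-0.0, -0.9, -0.2]
finger_gap: 0.0
finger_force: 0.0
clock: 7.02
tcp_pos: [0.5004, 0.0955, 0.2114]
force: [-0.4, -0.2, -0.5]
[[470.4 289.2]
 [ 56.3 289.7]
 [ 29.6 183.6]
 [485.3 183.3]
 [336.4 247.4]
 [256.6 247.5]
 [ 66.5 303.1]]
```

View pics/w2.png

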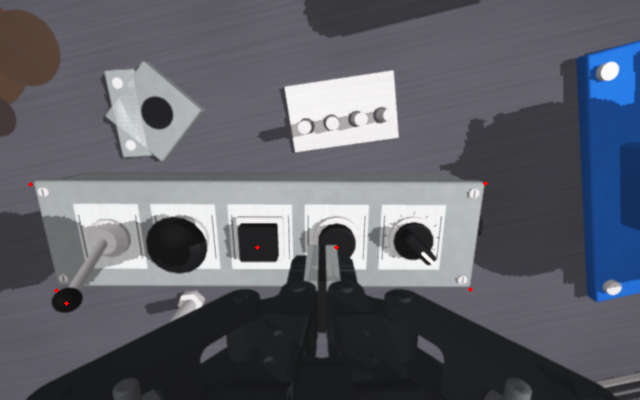

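View pics/s2.png

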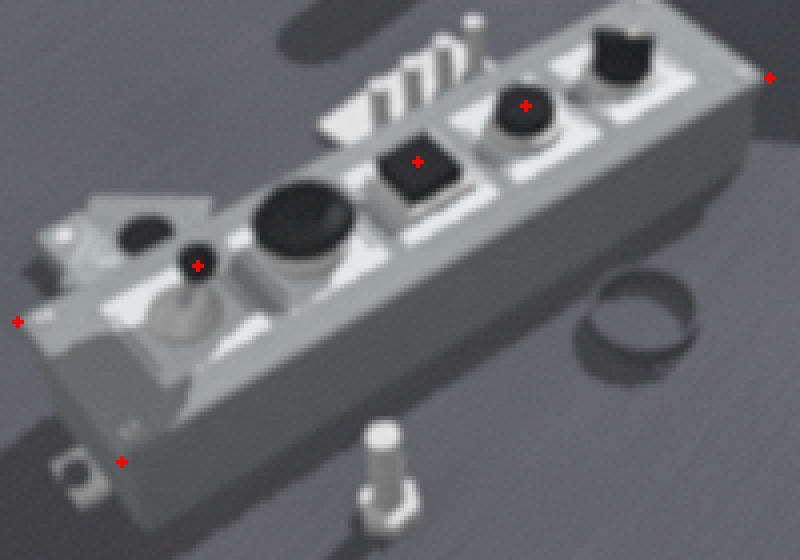

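The ball sits at the model's d = 1.0 position in both views: wrist (67,299), scene crop (198,262). The start cap is at wrist (337,240), a few mm nearer the robot than the fit. I'll move above it and descend.

```bash
python3 -m creep '[42.5,3.5,0,0,0,0, 42.5,3.5,-40,0,0,0, 42.5,3.5,-80,0,0,0, 42.5,3.5,-105,0,0,0, 42.5,3.5,-115,0,0,0, 42.5,3.5,-115,0,0,0, 42.5,3.5,-115,0,0,0]'; for i in 1 2 3 4; do python3 -m creep '[0,0,-1,0,0,0, 0,0,-2,0,0,0, 0,0,-2,0,0,0]' | grep -E 'tcp|^force'; done
```

```text
clock: 8.0
tcp_pos: [0.5433, 0.0996, 0.0973]
orientation: [180.0, 0.1, 167.8]
force: [-1.0, -0.6, 0.2]
finger_gap: 0.0004
finger_force: 0.0
tcp_pos: [0.5428, 0.0997, 0.0943]
force: [0.0, -0.1, 0.1]
tcp_pos: [0.5427, 0.0996, 0.0922]
force: [-0.5, -1.5, -0.3]
tcp_pos: [0.5428, 0.0997, 0.0902]
force: [0.1, 0.4, -0.1]
tcp_pos: [0.5428, 0.0997, 0.0883]
force: [0.2, -0.1, 2.8]
```

```bash
python3 -m creep '[0,0,-1,0,0,0, 0,0,-2,0,0,0, 0,0,-2,0,0,0]' | grep -E 'tcp|^force'; for i in 1 2 3 ; do python3 -m creep '[0,0,-1,0,0,0, 0,0,-1,0,0,0]' | grep -E 'clock|tcp|^force'; done
```

```text
tcp_pos: [0.5428, 0.0997, 0.0862]
force: [-1.1, 0.4, 2.9]
clock: 10.12
tcp_pos: [0.5428, 0.0997, 0.0852]
force: [-0.5, -0.6, 3.7]
clock: 10.38
tcp_pos: [0.5428, 0.0997, 0.0842]
force: [-0.6, 0.0, 5.4]
clock: 10.62
tcp_pos: [0.5428, 0.0997, 0.0832]
force: [-1.1, -0.5, 4.5]
```

```bash
python3 -m creep '[0,0,-0.6,0,0,0, 0,0,-0.6,0,0,0,0,0,-0.6,0,0,0]' | grep -E 'tcp|^force'
```

```text
tcp_pos: [0.5428, 0.0997, 0.083]
force: [-1.7, -1.0, 11.3]
```

Bottomed out gently at 11 N. Now I'll rise straight up and draw clear toward the robot.

```bash
python3 -m creep '[0,0,5,0,0,0, 0,0,15,0,0,0, 0,0,45,0,0,0, 0,0,100,0,0,0, -20,0,150,0,0,0, -60,0,160,0,0,0, -100,0,160,0,0,0, -100,0,160,0,0,0]'; python3 -m creep '[0,0,0,0,0,0,0,0,0,0,0,0,0,0,0,0,0,0]' | grep -E 'tcp|^force'; python3 - <<'E'
from h import *
import cv2
s=capture('scene');cv2.imwrite('pics/s3.png',s)
t=capture('top')
cv2.imwrite('pics/c3.png',np.vstack([cv2.resize(s[195:315,170:370],(500,300),interpolation=3),cv2.resize(t[150:270,270:470],(500,300),interpolation=3)]))
E
```

```text
clock: 12.0
tcp_pos: [0.441, 0.0997, 0.2436]
orientation: [-180.0, -0.0, 167.9]
force: [0.7, -0.1, 0.1]
finger_gap: 0.0003
finger_force: 0.0
tcp_pos: [0.4431, 0.0996, 0.2425]
force: [0.8, -0.2, -0.1]
```

View pics/c3.png

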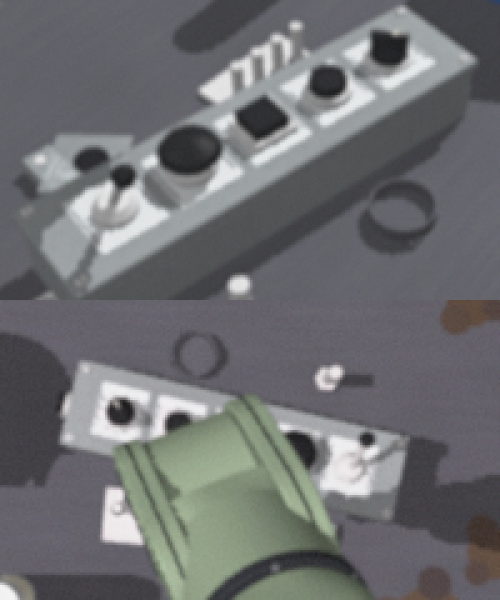

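The lever is over to the far side (ball at (122,175) in the upper view, (367,438) in the lower), the start cap is back up at (328,80), and the parts I can see lie where they were. Handing in.

```bash
python3 -c "from bench import *; print(close_job())"
```

```text
the job is handed in; nothing more can be done
None
```

I pushed the direction lever over to its far stop, then pressed the start button to full travel at about 11 N. It sprang back up, the hand was drawn clear, and I handed the job in at about 12 s without touching anything else.

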